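# Empty the weighing scoop and hold it clear of the balance

## Robot

A 7-joint arm with a two-finger parallel gripper is mounted at the origin on the work surface. World frame = base frame: x ahead of the robot, y to its left, z up, the work surface at z = 0. Lengths are in m, angles in rad, forces in N, time in s.
With the tool pointing down it reaches from about 0.4 to 0.85 m from the base axis. Payload 10.4 kg.
Tool frame: the origin (TCP) lies between the finger pads; the fingertips stand r.nose_length ahead of it and the grasp point (between the pads) lies 6 mm ahead of it (r.nose_length is the distance from the TCP to the fingertips, in m); z points along the fingers, x is the direction in which the jaws open and shut, and the axes are right-handed (so a half turn about z gives the same grasp; the last joint's range is limited). The gripper opens to 87 mm and grips with 3 to 60 N. Pads are 19 mm wide; open, the fingers measure 117 mm over their backs; the gripper's body (75 mm by 190 mm) begins 51 mm behind the grasp point.
Start: joints at [1.293, 0.332, -0.065, 1.46, 0.022, 1.35, -0.088], TCP at [0.158, -0.605, 0.248] pointing down, gripper open.
Joint ranges: [-2.6, 2.6], [-0.5, 2.12], [-1.47, 1.34], [0.16, 2.42], [-1.27, 4.41], [0.06, 2.06], [-2.6, 2.6]. Speed limits (rad/s): [2.22, 2.22, 2.79, 2.79, 3.14, 3.14, 3.14].

## Interface

Orientations are given as a unit quaternion [x, y, z, w].
In Python, from bench import r gives the robot as it stands. The module is installed in compiled form; this text tells all that it offers.
- The arm moves only by the shell command python3 -m creep 'ROWS' [OPENING] [FORCE]. ROWS is JSON, a list of rows, each an object of numbers: "x", "y", "z": the shift along the world's x, y, z in m; "spin": the turn about the world's z in degrees. In form: [{"x": .., "y": .., "z": .., "spin": ..}, ...]. A call has 1 to 12 rows; each row is the pose to reach, as a shift and turn from the pose commanded when the call began; what a row does not reach only later rows make up. A row lasts 1/8 s, in which the tool goes at most 62.5 mm and 10.7 degrees, less where a joint would pass 70% of its speed; a pose out of reach is approached as far as the arm can. A call with a gripper value outside its range is refused whole. OPENING is the finger opening in m, from 0 to 0.087, set as the call begins (- or left out, the last holds). The fingers move at their own pace and stop on an object; FORCE is the grip in N (left out, the last holds). Time passes only in rows, so rows that repeat a pose let the fingers close. It gives the time, the measured TCP pose, the force and the opening at its end, in the units of the state.
- r.read_state(): the state, without advancing time (a new reading comes with each control period).
- r.camera(name): name is "scene" or "top" or "wrist"; returns a dict with "pixels" (480x640x3 uint8, blue, green, red), "z_map" (480x640 float32, m along the optical axis (not along the pixel's ray), 0 where there is no reading), "K" (3x3 intrinsics, pixels), "R" (3x3) and "t" (3): a world point X has camera coordinates R X + t. Camera axes: x right, y down, z forward; pixel columns grow to the right and rows downward; lengths in m; the calibration is good to about 2 mm. A picture is of the moment at which its call begins.
- r.close_job(): hands the job in, once; it reports no verdict.
The state is a dict: "time": time; "joint_positions": joint angles; "joint_vel": joint speeds; "joint_torque": joint torques, N m; "ee_pos": TCP position; "eef_rot": TCP orientation; "ft_force": force on the tool from outside, world axes, zero at the start; "torque": the same for the moment, N m; "width": finger opening in m.
Only numpy, scipy, OpenCV 4.12 (cv2) and the standard library are available. Lean on these libraries where they do the work, as an engineer would, in place of code of your own. Each camera call takes 0.05 s, during which the arm holds its last target. There are 200 camera calls.

## Task

Lift the weighing scoop by its black handle off the balance, level with the four stoppers still on it, and tip it over the yellow tub so that all four slide off into the tub; do not touch the stoppers with the fingers or move the jar or the bottle. Then bring the empty scoop back over the middle of the balance's blue platform and finish while holding it there in the air, level and still, about a hand's breadth (100 mm) above the platform with nothing touching the balance, so that it can be zeroed.

Things in the scene. Friction and masses are not known exactly. Their poses are not given: they have to be found in the camera images.
- scoop: Loose aluminium tray, 150 mm long (x), 100 mm wide (y), floor 3 mm, walls 3 mm thick and 25 mm high at the sides and rear (-x); front (+x) end open, no rim; black handle behind. 100 to 170 g, centre of mass about 90 mm ahead of the grip point. Origin: centre of its underside, z up. Starts on the blue platform, four stoppers in it, open end away from the robot (within 0.6 rad), handle towards it.
- handle (a point): Grip point, centre of the free part of the scoop's black handle: a straight bar 16 mm wide (scoop's y), 18 mm tall, reaching 84 mm back from the rear wall. 122 mm behind (-x) and 25 mm above the scoop's origin; axes as the scoop's. Its underside is 16 mm above the scoop's; below it the balance's grey deck lies 15 mm lower than the platform. Free at both sides and above.
- lip (a point): Middle of the edge of the scoop's open front end, on the upper face of its floor: 75 mm ahead of and 3 mm above the scoop's origin. The stoppers slide off over this edge.
- balance: Bench balance, fixed. Grey housing 250 mm (its x: from 145 mm before the origin to 105 mm behind) by 210 mm (y), deck 50 mm high, green display and keys on the strip facing the robot, blue platform on top. Origin on the bench under the platform's centre. On the robot's right or left, turned by up to 0.25 rad.
- platform (a point): Centre of the top face of the balance's blue platform, 65 mm above the bench; the platform is 170 mm (x) by 190 mm (y).
- tub: Yellow open tub, fixed to the bench, outside 170 mm (its x) by 210 mm (y), 85 mm high, walls 4 mm. Origin: centre of its underside. It stands on the side of the robot where the balance is not.
- stopper0: Loose orange stopper, a blunt cone 24 mm across at the bottom, 28 mm at the top and 24 mm tall, 15 g, standing on the scoop. Origin: centre of its underside. It begins to slide on the scoop at a slope of about 25 to 36 degrees.
- stopper1: Loose orange stopper, a blunt cone 24 mm across at the bottom, 28 mm at the top and 24 mm tall, 15 g, standing on the scoop. Origin: centre of its underside. It begins to slide on the scoop at a slope of about 25 to 36 degrees.
- stopper2: Loose green stopper, a blunt cone 24 mm across at the bottom, 28 mm at the top and 24 mm tall, 15 g, standing on the scoop. Origin: centre of its underside. It begins to slide on the scoop at a slope of about 25 to 36 degrees.
- stopper3: Loose green stopper, a blunt cone 24 mm across at the bottom, 28 mm at the top and 24 mm tall, 15 g, standing on the scoop. Origin: centre of its underside. It begins to slide on the scoop at a slope of about 25 to 36 degrees.
- jar: Bystander, loose: small amber jar with a red cap, 44 mm across, 60 mm tall, between the balance and the tub. Origin: centre of its underside.
- bottle: Bystander, loose: white bottle with a red cap, 60 mm across, 130 mm tall, beyond the balance and the tub. Origin: centre of its underside.
Mind the look-alikes: they are no part of the job. What is shaped like the stopper1 but red is not meant.

How it is judged:
On the way, in this order (a step that is already met when the one before it is completed fails the run):
1. the scoop is held in the air, level, clear of the platform, with all four stoppers on it (height (world z) of scoop above 0.095 m and angle between scoop's own z axis and vertical below 0.26 rad and contact force between the fingers and scoop above 1 N and contact force between scoop and balance below 0.1 N and x of stopper0 in the frame of scoop between -0.075 and 0.075 m and y of stopper0 in the frame of scoop between -0.05 and 0.05 m and z of stopper0 in the frame of scoop between -0.005 and 0.035 m and x of stopper1 in the frame of scoop between -0.075 and 0.075 m and y of stopper1 in the frame of scoop between -0.05 and 0.05 m and z of stopper1 in the frame of scoop between -0.005 and 0.035 m and x of stopper2 in the frame of scoop between -0.075 and 0.075 m and y of stopper2 in the frame of scoop between -0.05 and 0.05 m and z of stopper2 in the frame of scoop between -0.005 and 0.035 m and x of stopper3 in the frame of scoop between -0.075 and 0.075 m and y of stopper3 in the frame of scoop between -0.05 and 0.05 m and z of stopper3 in the frame of scoop between -0.005 and 0.035 m), for 0.2 s.
2. all four stoppers lie in the tub while the scoop is still held in the air (height (world z) of scoop above 0.08 m and contact force between the fingers and scoop above 1 N and x of stopper0 in the frame of tub between -0.085 and 0.085 m and y of stopper0 in the frame of tub between -0.105 and 0.105 m and z of each of stopper0, stopper1, stopper2, stopper3 in the frame of tub below 0.08 m and x of stopper1 in the frame of tub between -0.085 and 0.085 m and y of stopper1 in the frame of tub between -0.105 and 0.105 m and x of stopper2 in the frame of tub between -0.085 and 0.085 m and y of stopper2 in the frame of tub between -0.105 and 0.105 m and x of stopper3 in the frame of tub between -0.085 and 0.085 m and y of stopper3 in the frame of tub between -0.105 and 0.105 m), for 0.2 s.
At the end, for the whole second after the job is handed in: All four stoppers lie in the tub below its rim; the empty scoop is held by the gripper alone, its underside 40 to 180 mm above the blue platform, centre within 60 mm of the platform's centre, level within 0.12 rad, still (under 20 mm/s, 0.1 rad/s); nothing touches the balance (x of stopper0 in the frame of tub between -0.085 and 0.085 m and y of stopper0 in the frame of tub between -0.105 and 0.105 m and z of each of stopper0, stopper1, stopper2, stopper3 in the frame of tub below 0.08 m and x of stopper1 in the frame of tub between -0.085 and 0.085 m and y of stopper1 in the frame of tub between -0.105 and 0.105 m and x of stopper2 in the frame of tub between -0.085 and 0.085 m and y of stopper2 in the frame of tub between -0.105 and 0.105 m and x of stopper3 in the frame of tub between -0.085 and 0.085 m and y of stopper3 in the frame of tub between -0.105 and 0.105 m and angle between scoop's own z axis and vertical below 0.12 rad and z of scoop in the frame of platform between 0.04 and 0.18 m and horizontal distance between scoop and platform below 0.06 m and linear speed of scoop below 0.02 m/s and angular speed of scoop below 0.1 rad/s and contact force between the fingers and scoop above 1 N and contact force between balance and anything else below 0.2 N and contact force between scoop and tub below 0.1 N); the arm keeps its last pose, push and grip.
It fails at once if the fingers press on a stopper (over 1 N) (contact force between the fingers and stopper0 above 1 N or contact force between the fingers and stopper1 above 1 N or contact force between the fingers and stopper2 above 1 N or contact force between the fingers and stopper3 above 1 N).
It fails at once if the jar or the bottle is moved by more than 30 mm (distance of any of jar, bottle from where it was at the start of the episode above 0.03 m).
It also fails if it takes over 61 s, if anything falls off the work surface, if the arm or the gripper's body presses on something with over 40 N, if the wrist force passes 120 N, or if a joint passes its speed limit or range.

## Working session

There is one attempt and no reset: what is moved stays moved. The work goes in short steps, Python scripts to look and compute and a shell command to move; the robot and the scene stay as the last step left them, time stands still between calls to the robot, and variables do not carry over. Pictures are saved under pics/ and viewed, about 8 in all and at most 12, crops included, and the job is handed in when it is done.

```bash
mkdir -p pics
python3 - <<'E'
from bench import r
import cv2,numpy as np
s=r.read_state();print(s['time'],s['ee_pos'],s['eef_rot'],s['width'],r.nose_length)
for n in("scene","top"):
    c=r.camera(n);cv2.imwrite(f"pics/{n}0.png",c["pixels"]);np.savez(f"{n}0.npz",**c)
    print(n,c["K"].tolist(),(-c["R"].T@c["t"]).round(3),c["R"].round(2).tolist())
E
```

```text
0.0 [ 0.15744763 -0.60446961  0.24674181] [ 7.91231141e-01 -6.11516775e-01 -5.85833708e-04 -4.15471234e-04] 0.08741207948222393 0.025
scene [[599.7782193354947, 0.0, 316.9516438983075], [0.0, 599.7782193354947, 236.75956335292213], [0.0, 0.0, 1.0]] [1.136 0.283 0.915] [[-0.38, 0.92, -0.02], [0.77, 0.31, -0.56], [-0.51, -0.23, -0.83]]
top [[436.67739764980274, 0.0, 317.3164847269263], [0.0, 436.67739764980274, 236.29813107324244], [0.0, 0.0, 1.0]] [0.49  0.055 0.952] [[-0.02, -1.0, 0.01], [-0.99, 0.02, -0.15], [0.15, -0.01, -0.99]]
```

View pics/scene0.png

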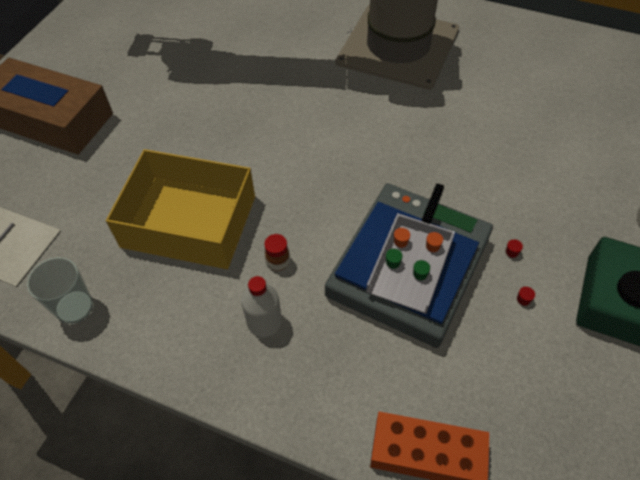

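View pics/top0.png

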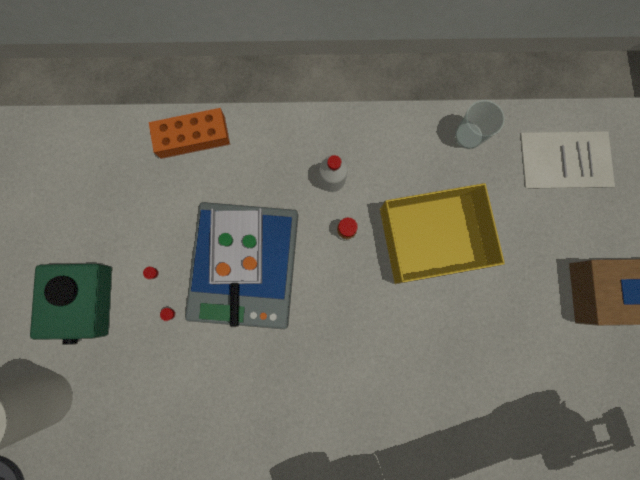

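```bash
cat > h.py <<'E'
import cv2,numpy as np
def world(c):
    v,u=np.mgrid[:480,:640]; z=c["z_map"]; K=c["K"]
    p=np.stack([(u-K[0,2])/K[0,0]*z,(v-K[1,2])/K[1,1]*z,z],-1)
    return (p-c["t"])@c["R"]
def rect(P):
    (cx,cy),(w,h),a=cv2.minAreaRect(P[:,:2].astype(np.float32)); return np.round([cx,cy,w,h,a],4)
def big(m):
    n,l,s,_=cv2.connectedComponentsWithStats(m.astype(np.uint8)); return l==1+np.argmax(s[1:,4])
E
python3 - <<'E'
from h import *
for n in("top","scene"):
    c=dict(np.load(n+"0.npz")); W=world(c); hsv=cv2.cvtColor(c["pixels"],cv2.COLOR_BGR2HSV); H,S,V=[hsv[...,i].astype(int) for i in range(3)]
    X,Y,Z=[W[...,i] for i in range(3)]; ok=c["z_map"]>0
    print(n)
    m=big(ok&(abs(H-112)<12)&(S>120)&(Y>0.0)&(abs(Z-.065)<.006)); print("platform",rect(W[m]),np.median(Z[m]))
    bal=rect(W[m])
    m=big(ok&(abs(H-25)<8)&(S>120)&(Z>.079)); print("tubrim",rect(W[m]),np.median(Z[m]))
    near=ok&(np.hypot(X-bal[0],Y-bal[1])<.2)
    m=near&(V<45)&(abs(Z-.099)<.006); m=big(m); print("handle top",rect(W[m]),np.median(Z[m]),m.sum())
    m=near&(S<60)&(Z>.081)&(Z<.097); print("tray rim",rect(W[m]),m.sum())
    m=near&(S<60)&(Z>.0665)&(Z<.0705); print("tray floor",rect(W[big(m)]),m.sum())
    for nm,lo,hi in(("orange",5,16),("green",50,85)):
        mm=(near&(H>=lo)&(H<=hi)&(S>110)&(Z>.085)).astype(np.uint8);k,l,s,ce=cv2.connectedComponentsWithStats(mm)
        print(nm,[W[l==i].mean(0).round(3).tolist() for i in range(1,k) if s[i,4]>20])
    mm=(ok&((H<5)|(H>174))&(S>150)&(Z>.045)).astype(np.uint8);k,l,s,ce=cv2.connectedComponentsWithStats(mm)
    print("redcaps",[W[l==i].mean(0).round(3).tolist() for i in range(1,k) if s[i,4]>20])
E
```

```text
top
platform [ 0.5841  0.1542  0.0907  0.168  84.1854] 0.06308101184005326
tubrim [ 0.6247 -0.2085  0.1694  0.21    9.1411] 0.08299063321490277
handle top [0.4872 0.2111 0.0806 0.0163 0.766 ] 0.09680590928099797 353
tray rim [ 0.6338  0.1868  0.1715  0.3496 57.5353] 561
tray floor [0.5994 0.2501 0.0675 0.0168 1.2376] 966
orange [[0.567, 0.183, 0.09], [0.556, 0.235, 0.09]]
green [[0.615, 0.231, 0.09], [0.611, 0.184, 0.09]]
redcaps [[0.758, 0.013, 0.128], [0.641, -0.015, 0.058]]
scene
platform [5.85400e-01 1.49200e-01 8.14000e-02 1.72700e-01 8.20839e+01] 0.06467437241093751
tubrim [ 0.6272 -0.2072  0.1736  0.2113  9.1222] 0.08306549190658569
handle top [4.89600e-01 2.13600e-01 1.47000e-02 8.63000e-02 8.93107e+01] 0.09855943542490964 337
tray rim [ 0.6363  0.1858  0.1743  0.3559 56.2609] 749
tray floor [ 0.6046  0.212   0.0988  0.1517 89.8112] 2548
orange [[0.569, 0.184, 0.091], [0.558, 0.237, 0.091]]
green [[0.615, 0.186, 0.091], [0.619, 0.234, 0.091]]
redcaps [[0.648, -0.012, 0.058], [0.764, 0.017, 0.128]]
```

```bash
python3 -m creep '[{"x":0.05,"y":0.05},{"x":0.1,"y":0.1},{"x":0.15,"y":0.15,"spin":-5},{"x":0.2,"y":0.2,"spin":-10},{"x":0.24,"y":0.25,"spin":-14},{"x":0.27,"y":0.31,"spin":-14.5},{"x":0.28,"y":0.37,"spin":-14.5},{"x":0.29,"y":0.43,"spin":-14.5},{"x":0.3,"y":0.49,"spin":-14.5},{"x":0.31,"y":0.55,"spin":-14.5},{"x":0.32,"y":0.61,"spin":-14.5},{"x":0.325,"y":0.67,"spin":-14.5}]' 0.06 10
python3 - <<'E'
from h import *
c=dict(np.load("top0.npz")); W=world(c); hsv=cv2.cvtColor(c["pixels"],cv2.COLOR_BGR2HSV).astype(int); H,S,V=[hsv[...,i] for i in range(3)]
Z=W[...,2]; m=(c["z_map"]>0)&(abs(H-112)<12)&(S>120)&(W[...,1]>0.05)&(abs(W[...,2]-.064)<.004)&(W[...,1]<.35)
print(rect(W[m]))
E
```

```text
[ 0.5889  0.2032  0.1892  0.1683 84.2306]invalid input at $[0]: expected keys x, y, z, spin
```

```bash
python3 -m creep '[{"x":0.05,"y":0.05,"z":0,"spin":0},{"x":0.1,"y":0.1,"z":0,"spin":0},{"x":0.15,"y":0.15,"z":0,"spin":-5},{"x":0.2,"y":0.2,"z":0,"spin":-10},{"x":0.24,"y":0.25,"z":0,"spin":-14},{"x":0.27,"y":0.31,"z":0,"spin":-14.5},{"x":0.28,"y":0.37,"z":0,"spin":-14.5},{"x":0.29,"y":0.43,"z":0,"spin":-14.5},{"x":0.3,"y":0.49,"z":0,"spin":-14.5},{"x":0.31,"y":0.55,"z":0,"spin":-14.5},{"x":0.32,"y":0.61,"z":0,"spin":-14.5},{"x":0.325,"y":0.67,"z":0,"spin":-14.5}]' 0.06 10
```

```text
time: 1.6
ee_pos: [0.4797, 0.0418, 0.2475]
eef_rot: [0.708, -0.707, 0.0, 0.0]
ft_force: [0.5, -1.2, 0.0]
width: 0.0599
```

```bash
python3 -m creep '[{"x":0.003,"y":0.06,"z":0,"spin":0.5},{"x":0.003,"y":0.12,"z":0,"spin":0.5},{"x":0.003,"y":0.147,"z":0,"spin":0.5},{"x":0.003,"y":0.147,"z":-0.03,"spin":0.5},{"x":0.003,"y":0.147,"z":-0.06,"spin":0.5},{"x":0.003,"y":0.147,"z":-0.06,"spin":0.5},{"x":0.003,"y":0.147,"z":-0.06,"spin":0.5}]'
python3 - <<'E'
from bench import r
from h import *
c=r.camera("wrist");cv2.imwrite("pics/w1.png",c["pixels"]);W=world(c);hsv=cv2.cvtColor(c["pixels"],cv2.COLOR_BGR2HSV).astype(int)
m=(c["z_map"]>0)&(hsv[...,2]<60)&(abs(W[...,2]-.099)<.006);print(m.sum(),rect(W[big(m)]))
print(r.read_state()['ee_pos'])
E
```

```text
time: 2.48
ee_pos: [0.4831, 0.1871, 0.1886]
eef_rot: [0.711, -0.703, 0.0, -0.0]
ft_force: [0.1, -0.7, -0.4]
width: 0.0601
2776 [4.89400e-01 2.14000e-01 1.59000e-02 8.30000e-02 8.97386e+01]
[0.48334476 0.18715435 0.18889275]
```

View pics/w1.png

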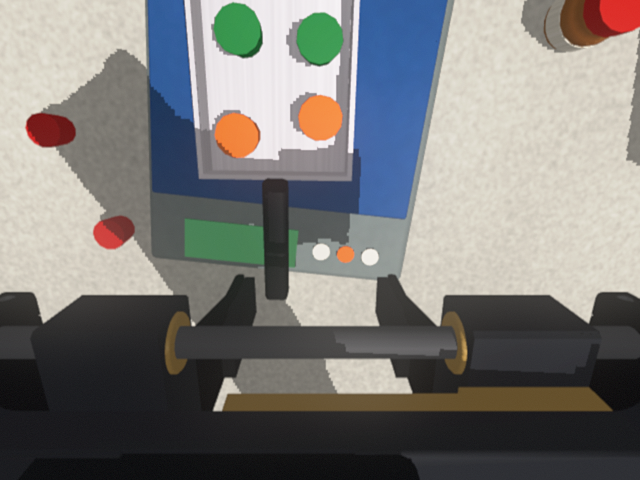

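```bash
python3 -m creep '[{"x":0.006,"y":0.027,"z":0,"spin":-0.3},{"x":0.006,"y":0.027,"z":0,"spin":-0.3},{"x":0.006,"y":0.027,"z":-0.04,"spin":-0.3},{"x":0.006,"y":0.027,"z":-0.07,"spin":-0.3},{"x":0.006,"y":0.027,"z":-0.085,"spin":-0.3},{"x":0.006,"y":0.027,"z":-0.093,"spin":-0.3},{"x":0.006,"y":0.027,"z":-0.093,"spin":-0.3}]'
```

```text
time: 3.4
ee_pos: [0.489, 0.2139, 0.095]
eef_rot: [0.709, -0.705, 0.0, -0.0]
ft_force: [0.3, -0.4, 0.4]
width: 0.0597
```

Aligned. Close firmly and lift slowly a little.

```bash
python3 -m creep '[{"x":0,"y":0,"z":0,"spin":0},{"x":0,"y":0,"z":0,"spin":0},{"x":0,"y":0,"z":0,"spin":0},{"x":0,"y":0,"z":0,"spin":0},{"x":0,"y":0,"z":0,"spin":0},{"x":0,"y":0,"z":0,"spin":0}]' 0 60; python3 -m creep '[{"x":0,"y":0,"z":0.004,"spin":0},{"x":0,"y":0,"z":0.008,"spin":0},{"x":0,"y":0,"z":0.014,"spin":0},{"x":0,"y":0,"z":0.02,"spin":0},{"x":0,"y":0,"z":0.026,"spin":0},{"x":0,"y":0,"z":0.032,"spin":0},{"x":0,"y":0,"z":0.038,"spin":0},{"x":0,"y":0,"z":0.045,"spin":0},{"x":0,"y":0,"z":0.045,"spin":0},{"x":0,"y":0,"z":0.045,"spin":0}]'
python3 - <<'E'
from bench import r
from h import *
c=r.camera("scene");cv2.imwrite("pics/s2.png",c["pixels"][100:400,200:600]);W=world(c);hsv=cv2.cvtColor(c["pixels"],cv2.COLOR_BGR2HSV).astype(int)
X,Y,Z=[W[...,i] for i in range(3)]
m=(c["z_map"]>0)&(hsv[...,1]<60)&(hsv[...,2]>100)&(X>.53)&(X<.7)&(Y>.17)&(Y<.255)&(Z>.075)
P=W[m]; A=np.c_[P[:,:2],np.ones(len(P))]
for _ in range(4):
    s=np.linalg.lstsq(A,P[:,2],rcond=None)[0]; k=abs(A@s-P[:,2])<.004; print(s,k.sum(),len(P)); A,P=A[k],P[k]
E
```

```text
time: 4.15
ee_pos: [0.4888, 0.2139, 0.0946]
eef_rot: [0.709, -0.705, 0.0, 0.0]
ft_force: [-0.0, -0.9, -0.2]
width: 0.0152
time: 5.4
ee_pos: [0.4887, 0.2138, 0.1395]
eef_rot: [0.709, -0.705, 0.0, 0.0]
ft_force: [0.0, -0.2, -1.8]
width: 0.0156
[-0.01715673 -0.0016868   0.12271879] 2520 2581
[-0.01023541  0.00019738  0.11766664] 2518 2520
[-0.01020454  0.00012325  0.11766003] 2518 2518
[-0.01020454  0.00012325  0.11766003] 2518 2518
```

View pics/s2.png

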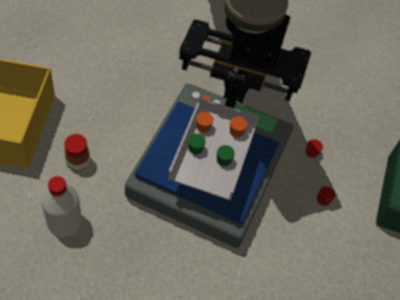

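```bash
python3 -m creep '[{"x":0,"y":0,"z":0.01,"spin":0},{"x":0,"y":0,"z":0.025,"spin":0},{"x":0,"y":0,"z":0.045,"spin":0},{"x":0,"y":0,"z":0.065,"spin":0},{"x":0,"y":0,"z":0.082,"spin":0},{"x":0,"y":-0.005,"z":0.093,"spin":0},{"x":0,"y":-0.015,"z":0.099,"spin":0},{"x":0,"y":-0.03,"z":0.1,"spin":0},{"x":0,"y":-0.05,"z":0.1,"spin":0},{"x":0,"y":-0.075,"z":0.1,"spin":0},{"x":0,"y":-0.1,"z":0.1,"spin":0},{"x":0,"y":-0.125,"z":0.1,"spin":0}]'
python3 -m creep '[{"x":0,"y":-0.025,"z":0,"spin":0},{"x":0,"y":-0.05,"z":0,"spin":0},{"x":0,"y":-0.075,"z":0,"spin":1},{"x":0,"y":-0.105,"z":0,"spin":2},{"x":0,"y":-0.135,"z":0,"spin":3},{"x":0,"y":-0.165,"z":0,"spin":4},{"x":0,"y":-0.195,"z":0,"spin":5},{"x":0,"y":-0.225,"z":0,"spin":6},{"x":0,"y":-0.25,"z":0,"spin":7},{"x":0,"y":-0.275,"z":0,"spin":8},{"x":0,"y":-0.295,"z":0,"spin":8.5},{"x":0,"y":-0.31,"z":0,"spin":9}]'
python3 -m creep '[{"x":0,"y":-0.006,"z":0,"spin":0},{"x":0,"y":-0.009,"z":0,"spin":0},{"x":0,"y":-0.009,"z":0,"spin":0},{"x":0,"y":-0.009,"z":0,"spin":0}]'
cat > look.py <<'E'
import sys
from bench import r
from h import *
# fit tray floor plane by RANSAC-free trimming inside region around the tcp
c=r.camera("scene");s=r.read_state();p=np.array(s['ee_pos']);W=world(c);hsv=cv2.cvtColor(c["pixels"],cv2.COLOR_BGR2HSV).astype(int)
q=s['eef_rot'];a=2*np.arctan2(q[1],q[0])+np.pi/2;f=np.array([np.cos(a),np.sin(a),0]);l=np.array([-f[1],f[0],0])
d=W-p;F,L,Z=d@f,d@l,d[...,2]
m=(c["z_map"]>0)&(hsv[...,1]<60)&(F>.02)&(F<.21)&(abs(L)<.042)&(Z>-.23)&(Z<.05)&(W[...,2]>.03)
P=np.c_[F[m],Z[m]].astype(np.float32)
if len(P)>50:
    vx,vz,x0,z0=cv2.fitLine(P,cv2.DIST_HUBER,0,.001,.001).ravel();t=np.degrees(np.arctan2(-vz*np.sign(vx),abs(vx)))
    print("pitch down deg",round(float(t),1),len(P))
print("t",round(s['time'],2),"tcp",p.round(4),"yaw",round(np.degrees(a),1),"F",np.round(s['ft_force'],1),"M",np.round(s['torque'],2),"w",round(s['width'],4))
for nm,lo,hi in(("orange",5,16),("green",50,85)):
    mm=((hsv[...,0]>=lo)&(hsv[...,0]<=hi)&(hsv[...,1]>110)&(np.hypot(W[...,0]-.6,W[...,1]+.2)<.22)&(c["z_map"]>0)).astype(np.uint8);k,lb,st,ce=cv2.connectedComponentsWithStats(mm)
    print(nm,[W[lb==i].mean(0).round(3).tolist() for i in range(1,k) if st[i,4]>15])
if len(sys.argv)>1: cv2.imwrite(sys.argv[1],c["pixels"])
E
python3 look.py pics/s3.png
```

```text
time: 6.95
ee_pos: [0.4883, 0.0868, 0.239]
eef_rot: [0.709, -0.706, -0.0, 0.001]
ft_force: [0.4, -0.5, -2.4]
width: 0.0155
time: 8.45
ee_pos: [0.4877, -0.2228, 0.239]
eef_rot: [0.762, -0.648, -0.0, 0.0]
ft_force: [0.3, 0.7, -1.3]
width: 0.0156
time: 8.95
ee_pos: [0.4889, -0.2295, 0.2396]
eef_rot: [0.762, -0.647, 0.0, -0.0]
ft_force: [0.5, -0.4, -1.9]
width: 0.0156
pitch down deg 1.9 2781
t 9.0 tcp [ 0.4889 -0.2296  0.2396] yaw 9.3 F [-0.4 -0.  -2. ] M [0.01 0.16 0.02] w 0.0152
orange [[0.575, -0.244, 0.23], [0.555, -0.193, 0.23], [0.656, -0.006, 0.033]]
green [[0.619, -0.234, 0.231], [0.616, -0.185, 0.231]]
```

View pics/s3.png

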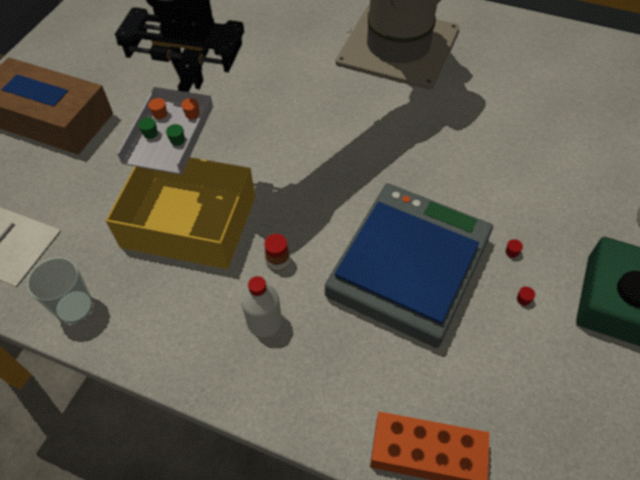

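```bash
R='x'; python3 -m creep '[{"x":0,"y":0,"z":0,"spin":0}]' 0 35 >/dev/null; python3 look.py | head -1; python3 -m creep '[{"x":0,"y":0,"z":0,"spin":0}]' 0 25 >/dev/null; python3 look.py | head -2
```

```text
pitch down deg 1.4 2770
pitch down deg 2.4 2779
t 9.35 tcp [ 0.4888 -0.2301  0.2396] yaw 9.3 F [-0.4 -0.9 -2.4] M [0.02 0.15 0.02] w 0.016
```

```bash
python3 -m creep '[{"x":0,"y":0,"z":0,"spin":0}]' 0 20 >/dev/null; python3 look.py | head -1; python3 -m creep '[{"x":0,"y":0,"z":0,"spin":0}]' 0 16 >/dev/null; python3 look.py
```

```text
pitch down deg 1.9 2790
pitch down deg 8.0 3005
t 9.7 tcp [ 0.4888 -0.2301  0.2396] yaw 9.3 F [ 0.7 -1.5 -2.6] M [-0.    0.12 -0.06] w 0.0159
orange [[0.574, -0.244, 0.221], [0.554, -0.194, 0.223], [0.656, -0.006, 0.033]]
green [[0.618, -0.235, 0.217], [0.614, -0.186, 0.216]]
```

Slipping at 16 N. Hold there a row or two at a time.

```bash
for i in 1; do python3 -m creep '[{"x":0,"y":0,"z":0,"spin":0}]' 0 16 >/dev/null; python3 look.py | head -1; python3 -m creep '[{"x":0,"y":0,"z":0,"spin":0}]' 0 16 >/dev/null; python3 look.py ; done
```

```text
pitch down deg 32.8 3157
pitch down deg 41.5 3006
t 10.05 tcp [ 0.4887 -0.2301  0.2396] yaw 9.3 F [-0.2 -0.2 -2.4] M [-0.03  0.15 -0.05] w 0.016
orange [[0.559, -0.193, 0.169], [0.575, -0.244, 0.161], [0.656, -0.006, 0.033]]
green [[0.608, -0.237, 0.133], [0.604, -0.189, 0.131]]
```

```bash
python3 -m creep '[{"x":0,"y":0,"z":0,"spin":0}]' 0 25 >/dev/null; python3 look.py; python3 -m creep '[{"x":0,"y":0,"z":0,"spin":0},{"x":0,"y":0,"z":0,"spin":0}]' >/dev/null; python3 look.py pics/s4.png
```

```text
pitch down deg 41.4 3830
t 10.22 tcp [ 0.4889 -0.2301  0.2397] yaw 9.3 F [-0.3 -0.2 -0.3] M [-0.09  0.05  0.01] w 0.0159
orange [[0.651, -0.232, 0.09], [0.635, -0.182, 0.097], [0.656, -0.007, 0.033]]
green [[0.672, -0.224, 0.04], [0.662, -0.178, 0.034]]
pitch down deg 41.5 3851
t 10.53 tcp [ 0.4888 -0.2301  0.2396] yaw 9.3 F [-0.8  0.4 -1.1] M [-0.04  0.09  0.02] w 0.0157
orange [[0.643, -0.232, 0.023], [0.657, -0.129, 0.032], [0.656, -0.006, 0.033]]
green [[0.672, -0.227, 0.027]]
```

```bash
python3 -m creep '[{"x":0,"y":0,"z":0,"spin":0},{"x":0,"y":0,"z":0,"spin":0},{"x":0,"y":0,"z":0,"spin":0}]' >/dev/null; python3 look.py pics/s5.png
```

```text
pitch down deg 41.3 3829
t 10.95 tcp [ 0.4888 -0.2301  0.2396] yaw 9.3 F [ 0.1 -0.7 -1.1] M [ 0.    0.08 -0.  ] w 0.0162
orange [[0.643, -0.23, 0.022], [0.656, -0.007, 0.033]]
green [[0.672, -0.226, 0.027]]
```

View pics/s5.png

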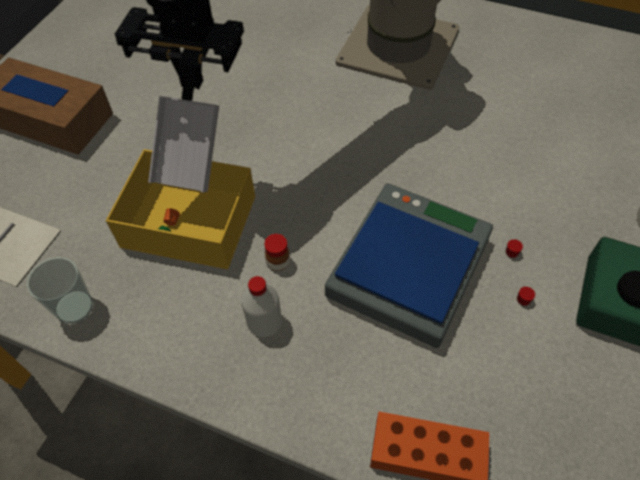

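```bash
python3 -m creep '[{"x":0,"y":0,"z":0.02,"spin":0},{"x":0,"y":0,"z":0.04,"spin":0},{"x":0,"y":0,"z":0.06,"spin":0},{"x":-0.01,"y":0.01,"z":0.08,"spin":0},{"x":-0.01,"y":0.03,"z":0.08,"spin":0},{"x":-0.01,"y":0.06,"z":0.08,"spin":0},{"x":-0.01,"y":0.09,"z":0.08,"spin":0},{"x":-0.01,"y":0.12,"z":0.08,"spin":-1},{"x":-0.01,"y":0.15,"z":0.08,"spin":-3},{"x":-0.01,"y":0.18,"z":0.08,"spin":-5},{"x":-0.01,"y":0.2,"z":0.08,"spin":-7},{"x":-0.01,"y":0.21,"z":0.08,"spin":-9}]' - 40; python3 look.py
python3 - <<'E'
from bench import r
import cv2
c=r.camera("top");cv2.imwrite("pics/t6.png",c["pixels"][100:400,150:550])
E
```

```text
time: 12.45
ee_pos: [0.4779, -0.0173, 0.3188]
eef_rot: [0.71, -0.705, -0.0, 0.0]
ft_force: [0.3, -0.1, -1.3]
width: 0.0156
pitch down deg 41.6 4828
t 12.5 tcp [ 0.4779 -0.0163  0.3188] yaw 0.4 F [-0.   2.1 -1.3] M [ 0.17  0.11 -0.01] w 0.0153
orange [[0.643, -0.231, 0.023], [0.656, -0.006, 0.033]]
green [[0.672, -0.225, 0.027]]
```

View pics/t6.png

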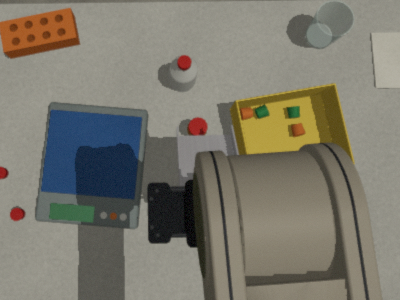

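```bash
python3 -m creep '[{"x":0.01,"y":0.02,"z":0,"spin":-0.4},{"x":0.02,"y":0.045,"z":0,"spin":-0.4},{"x":0.03,"y":0.075,"z":0,"spin":-0.4},{"x":0.04,"y":0.105,"z":0,"spin":-0.4},{"x":0.05,"y":0.135,"z":0,"spin":-0.4},{"x":0.055,"y":0.165,"z":0,"spin":-0.4},{"x":0.057,"y":0.19,"z":0,"spin":-0.4},{"x":0.057,"y":0.21,"z":-0.02,"spin":-0.4},{"x":0.057,"y":0.221,"z":-0.04,"spin":-0.4},{"x":0.057,"y":0.221,"z":-0.07,"spin":-0.4},{"x":0.057,"y":0.221,"z":-0.085,"spin":-0.4},{"x":0.057,"y":0.221,"z":-0.085,"spin":-0.4}]'; python3 look.py |head -2
python3 - <<'E'
from h import *
c=dict(np.load("scene0.npz"))
c["pixels"]=cv2.imread("pics/s5.png");import bench
z=bench.r.camera("scene");W=world(z);hsv=cv2.cvtColor(z["pixels"],cv2.COLOR_BGR2HSV).astype(int)
m=(z["z_map"]>0)&(hsv[...,1]<60)&(W[...,0]>.5)&(W[...,0]<.72)&(abs(W[...,1]-.204)<.045)&(W[...,2]>.07)
P=W[m];i=np.argsort(P[:,2])[:60];print("lip",P[i].mean(0),P[:,2].min())
E
```

```text
time: 14.05
ee_pos: [0.5354, 0.2001, 0.2336]
eef_rot: [-0.706, 0.708, 0.0, -0.001]
ft_force: [0.4, 0.2, -0.3]
width: 0.0157
pitch down deg 44.8 6236
t 14.1 tcp [0.5358 0.2005 0.2347] yaw 359.9 F [ 1.4  0.1 -0.7] M [0.03 0.1  0.01] w 0.0155
lip [0.66399447 0.20210413 0.08678403] 0.07017326252293281
```

```bash
python3 -m creep '[{"x":0,"y":0.003,"z":-0.016,"spin":0},{"x":-0.016,"y":0.003,"z":-0.032,"spin":0},{"x":-0.026,"y":0.003,"z":-0.045,"spin":0},{"x":-0.036,"y":0.003,"z":-0.059,"spin":0},{"x":-0.044,"y":0.003,"z":-0.074,"spin":0},{"x":-0.044,"y":0.003,"z":-0.074,"spin":0}]' - 16; python3 look.py |head -2
```

```text
time: 14.9
ee_pos: [0.4909, 0.2038, 0.1595]
eef_rot: [-0.707, 0.708, 0.0, -0.001]
ft_force: [0.1, 0.6, -1.1]
width: 0.0155
pitch down deg 23.1 5936
t 14.95 tcp [0.4916 0.2038 0.1603] yaw 359.9 F [-0.3  0.3 -1.5] M [ 0.01  0.09 -0.03] w 0.016
```

```bash
python3 -m creep '[{"x":-0.007,"y":0,"z":-0.015,"spin":0},{"x":-0.012,"y":0,"z":-0.031,"spin":0},{"x":-0.016,"y":0,"z":-0.047,"spin":0},{"x":-0.019,"y":0,"z":-0.06,"spin":0},{"x":-0.019,"y":0,"z":-0.065,"spin":0},{"x":-0.019,"y":0,"z":-0.065,"spin":0}]'; python3 look.py |head -2
```

```text
time: 15.7
ee_pos: [0.4726, 0.2039, 0.0953]
eef_rot: [-0.706, 0.708, 0.0, -0.0]
ft_force: [0.4, -0.7, -0.5]
width: 0.0159
pitch down deg 0.6 4622
t 15.75 tcp [0.4729 0.2039 0.0956] yaw 359.9 F [-0.5  0.2 -1.4] M [ 0.1   0.12 -0.06] w 0.0159
```

Flat on the platform. Grip hard, lift 100 mm, let it settle.

```bash
python3 -m creep '[{"x":0,"y":0,"z":0,"spin":0},{"x":0,"y":0,"z":0,"spin":0},{"x":0,"y":0,"z":0,"spin":0},{"x":0,"y":0,"z":0.005,"spin":0},{"x":0,"y":0,"z":0.015,"spin":0},{"x":0,"y":0,"z":0.03,"spin":0},{"x":0,"y":0,"z":0.045,"spin":0},{"x":0,"y":0,"z":0.06,"spin":0},{"x":0,"y":0,"z":0.075,"spin":0},{"x":0,"y":0,"z":0.09,"spin":0},{"x":0,"y":0,"z":0.098,"spin":0},{"x":0,"y":0,"z":0.102,"spin":0}]' 0 60; python3 -m creep '[{"x":0,"y":0,"z":0,"spin":0},{"x":0,"y":0,"z":0,"spin":0},{"x":0,"y":0,"z":0,"spin":0},{"x":0,"y":0,"z":0,"spin":0}]'>/dev/null; python3 look.py pics/s7.png
python3 - <<'E'
from bench import r
from h import *
z=r.camera("scene");W=world(z);hsv=cv2.cvtColor(z["pixels"],cv2.COLOR_BGR2HSV).astype(int)
m=(z["z_map"]>0)&(hsv[...,1]<60)&(W[...,0]>.5)&(W[...,0]<.72)&(abs(W[...,1]-.204)<.06)&(W[...,2]>.15)
print("tray",rect(W[m]),"floor z",np.median(W[m][:,2]))
c=r.camera("top");W=world(c);hsv=cv2.cvtColor(c["pixels"],cv2.COLOR_BGR2HSV).astype(int);X,Y,Z=[W[...,i] for i in range(3)]
for nm,lo,hi in(("orange",5,16),("green",40,90)):
    mm=((hsv[...,0]>=lo)&(hsv[...,0]<=hi)&(hsv[...,1]>110)&(abs(X-.626)<.07)&(abs(Y+.208)<.09)&(Z<.06)).astype(np.uint8);k,l,s,_=cv2.connectedComponentsWithStats(mm)
    print(nm,[W[l==i].mean(0).round(3).tolist() for i in range(1,k) if s[i,4]>20])
cap=(((hsv[...,0]<5)|(hsv[...,0]>174))&(hsv[...,1]>150)&(Z>.045)).astype(np.uint8);k,l,s,_=cv2.connectedComponentsWithStats(cap)
print("caps",[W[l==i].mean(0).round(3).tolist() for i in range(1,k) if s[i,4]>20])
E
```

```text
time: 17.25
ee_pos: [0.4728, 0.2039, 0.198]
eef_rot: [-0.706, 0.708, -0.0, 0.0]
ft_force: [0.4, -0.1, -0.7]
width: 0.0152
pitch down deg 1.1 5319
t 17.8 tcp [0.4727 0.2039 0.1974] yaw 359.9 F [ 0.5 -0.3 -1.6] M [ 0.02  0.13 -0.04] w 0.0153
orange [[0.643, -0.231, 0.023], [0.657, -0.007, 0.033]]
green [[0.671, -0.225, 0.027]]
tray [0.5823 0.2043 0.1646 0.1194 0.1065] floor z 0.17276134231814474
orange [[0.677, -0.127, 0.025], [0.638, -0.233, 0.025]]
green [[0.679, -0.158, 0.025], [0.677, -0.226, 0.025]]
caps [[0.758, 0.013, 0.128], [0.641, -0.015, 0.061]]
```

View pics/s7.png

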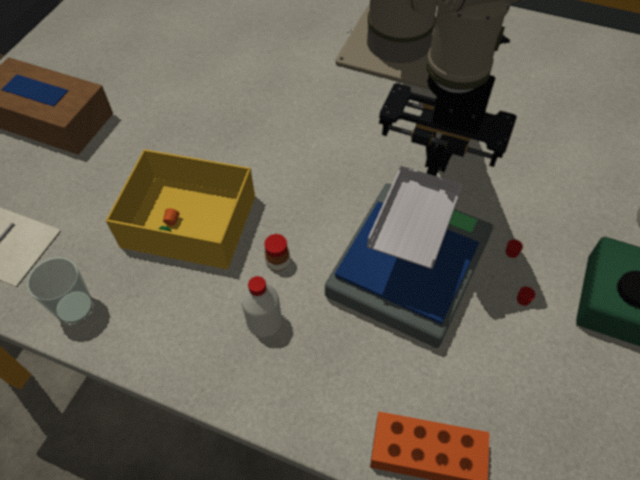

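The scoop is empty, level to about 1° and about 103 mm above the platform. All four stoppers are in the tub, and the jar and bottle have not moved.

```bash
python3 -c "
from bench import r
print(r.close_job())"
```

```text
the job is handed in; nothing more can be done
None
```

The job is handed in at about 18 s on the robot's clock (limit 61 s); no verdict was reported.

**What I did:**
- I gripped the handle at 60 N and lifted the scoop level with all four stoppers on it.
- Over the tub I eased the grip to 16 N, so the scoop pivoted about 41° in the fingers and the stoppers slid off into the tub.
- To level the empty scoop, I pressed its lip down onto the platform until it lay flat, then gripped at 60 N again and lifted it about 102 mm.

**Last checks:**
- **Scoop:** it is pitched about 1° and its underside is about 103 mm above the platform. Its centre is within about 10 mm of the platform's centre, and the tool's position changed by less than 1 mm between the last readings.
- **Stoppers:** the top camera shows all four in the tub with their tops at about 25 mm, well below the rim. The scene camera saw only two of them, because the tub wall hides the others.
- **Jar and bottle:** neither moved by more than about 3 mm.
- **Contact with the balance:** I have no direct reading of this. The last picture shows the scoop clear of it.

No check failed.

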